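# Isolate the flash dryer: heater off, blower off, fuse carrier out

### The arm

A 6-joint arm with a two-finger parallel gripper is mounted at the origin on a cart in front of the work surface, level with it; the furniture and walls round the work are solid. World frame = base frame: x ahead of the robot, y to its left, z up, the work surface at z = 0. Lengths are in m, angles in rad, forces in N, time in s.
With the tool pointing down it reaches from about 0.3 to 0.95 m from the base axis. Payload 3.1 kg.
Tool frame: the origin (TCP) lies between the finger pads; the fingertips stand 17 mm ahead of it and the grasp point (between the pads) lies 2 mm behind it (r.tips_ahead is the distance from the TCP to the fingertips, in m); z points along the fingers, y is the direction in which the jaws open and shut (so a half turn about z gives the same grasp; the last joint's range is limited). The gripper opens to 85 mm and grips with 20 to 120 N. Pads are 22 mm wide; open, the fingers measure 114 mm over their backs; the gripper's body (76 mm by 85 mm) begins 54 mm behind the grasp point. The pads swing forward as they close: fully open they stand 13 mm farther back than shut.
Start: joints at [-1.257, 0.308, 1.634, -0, 1.2, -0.07], TCP at [0.234, -0.58, 0.248] pointing down, gripper open.
Joint ranges: [-3.06, 3.06], [-0.79, 1.96], [0.05, 2.63], [-1.19, 4.34], [0.05, 2.64], [-2.94, 2.94]. Speed limits (rad/s): [2.79, 2.79, 3.14, 3.14, 3.14, 3.14].

### API

Orientations are given as a rotation vector (axis times angle).
In Python, from station import state, optics, r gives the robot as it stands.
- The arm moves only by the shell command python3 -m jog 'ROWS'. ROWS is JSON, a list that holds one entry, the list of rows, each a list of 7 numbers: the shift along the tool's x, y, z in units of 25 mm (1.0 is 25 mm), then the turn, a rotation vector about the tool's x, y, z in units of 6 degrees (1.0 is 6 degrees), then the opening, from 0 (shut) to 1 (fully open). A call has 1 to 20 rows; each row is the pose to reach, as a shift and turn from the pose measured when the call began, along the tool's axes at that moment; what a row does not reach only later rows make up. A row lasts 1/12 s, in which the tool goes at most 41.7 mm and 7.16 degrees, less where a joint would pass 70% of its speed; a pose out of reach is approached as far as the arm can. A call with a gripper value outside its range is refused whole. The fingers move at their own pace and stop on an object; the grip force is fixed at half the most. Time passes only in rows, so rows that repeat a pose let the fingers close. It gives the time, the measured TCP pose, the force and the opening at its end, in the units of the state.
- state(): the state, without advancing time (a new reading comes with each control period).
- optics.grab_frame(name): name is "side" or "top"; returns a dict with "frame" (420x560x3 uint8, red, green, blue), "depth" (420x560 float32, m along the optical axis (not along the pixel's ray), 0 where there is no reading), "fov_y" (degrees; the focal length in pixels is half the picture's height over the tangent of half this angle, whatever the lens; pixels are square), "cx", "cy" (the principal point, pixels), "R" (3x3) and "t" (3): a world point X has camera coordinates R X + t. Camera axes: x right, y down, z forward; pixel columns grow to the right and rows downward; lengths in m; the calibration is good to about 2 mm. A picture is of the moment at which its call begins.
- r.finish_job(): hands the job in, once; it reports no verdict.
The state is a dict: "t": time; "qpos": joint angles; "joint_vel": joint speeds; "effort": joint torques, N m; "tool_pos": TCP position; "orientation": TCP orientation; "contact_force": force on the tool from outside, world axes, zero at the start; "torque": the same for the moment, N m; "grip_width": opening from 0.0 (shut) to 1.0 (fully open).
Only numpy, scipy, OpenCV 4.12 (cv2) and the standard library are available. Lean on these libraries where they do the work, as an engineer would, in place of code of your own. Each camera call takes 0.05 s, during which the arm holds its last target.

### The job

Isolate the flash dryer for servicing. Press the heater's projecting stop key right down and let it spring back, and only then the blower's stop key, so that the heater never runs without air and no fuse is drawn under load; then pinch the fuse carrier's two side catches together, draw it straight up out of its base, and finish while still holding it by the pinched catches, upright and at least a hand's width (100 mm) above its seat. Leave the start keys alone and do not push the other things on the bench about.

Things in the scene. Friction and masses are not known exactly. Their poses are not given: they have to be found in the camera images.
- heater_station: The heater's push-button station, fixed: grey metal box 160 x 70 mm, 48 mm high, the LONGER of the two stations, with a round temperature gauge (50 mm wide, 7 mm high) on its lid's far part. Origin: centre of its underside; x along its length away from the robot, z up. Stop key 48 mm to -x of the centre, start key at the centre, gauge 46 mm to +x. The stations may change places.
- blower_station: The blower's push-button station, fixed to the bench: grey metal box 124 x 70 mm and 48 mm high, the SHORTER of the two, with a flat fan emblem (ring with three blades) in place of a gauge. Origin: centre of its underside; x along its length away from the robot, z up. Stop key 30 mm to -x of the centre, start key 10 mm to +x.
- heater_stop_top (a point): Centre of the top face of the heater's stop key: a round black mushroom key 29 mm across that stands 18 mm above the lid (66 mm above the bench); the stop key is the projecting one, nearer the robot. Pressed straight down; axes as its station.
- blower_stop_top (a point): Centre of the top face of the blower's stop key, same form and height as the heater's.
- heater_start_top (a point): Centre of the top of the heater's start key: 22 mm across, sunk flush in a 33 mm steel collar that stands 8 mm above the lid, 48 mm behind the stop key. Not to be pressed.
- blower_start_top (a point): Centre of the top of the blower's start key, same form, 40 mm behind its stop key. Not to be pressed.
- heater_stop (a joint): Travel of the heater's stop key in m: 0 up, 0.006 right down. A spring returns it: about 1.4 N to start, 4.5 N right down. It counts as pressed beyond 0.0045 and as sprung back below 0.0012.
- blower_stop (a joint): The same for the blower's stop key.
- heater_start (a joint): The same for the heater's start key; must stay below 0.003.
- blower_start (a joint): The same for the blower's start key; must stay below 0.003.
- fuse_base: Fuse base, fixed: steel plate 96 x 112 x 8 mm with a light grey moulded socket 58 (x) x 76 (y) mm rising to 74 mm above the bench, open at the top, low terminal covers before and behind. Origin: centre of the plate's underside; z up; y is the line along which the catches are pinched. Well floor 10 mm up; lips at its two sides hold down the noses of the carrier's catches.
- carrier_grip (a point): Where to pinch the fuse carrier: the point half-way between its two catch pads, 90 mm above the carrier's underside; axes as the base's while home. Home, it is 100 mm above the bench and 26 mm above the base's top. 62 mm over the two pads here at rest, 45 mm when pinched right in. The cap between them (40 mm in x, 35 mm in y) ends 13 mm above this point.
- fuse_carrier: The loose fuse carrier, a dark grey block 103 mm high, 0.2 to 0.32 kg, with a black sprung catch arm on its left (+y) and right (-y) side. Origin: centre of its underside, z up. Its lower 64 mm sit in the base with 1 mm of play. Unpinched, the catches' noses hook under the base's lips and it cannot be pulled out.
- catch_left_pad (a point): Middle of the outer face of the left (+y) catch pad, ribbed, 24 mm wide, from 20 mm below to 14 mm above this point. The arms flare outward at rest (66 mm over the tops of the pads) and stand parallel when pinched.
- catch_right_pad (a point): Middle of the outer face of the right (-y) catch pad.
- catch_left (a joint): Swing of the left catch in rad: 0 at rest (hooked, sprung out), grows as the pad is pressed in, 0.12 right in against the body; its nose is free of the lip from about 0.085. Each pad takes about 2 N to start and 6 N right in.
- catch_right (a joint): The same for the right catch.
- screwdriver: Bystander: red-handled screwdriver 210 mm long, lying in front of the fuse base.
- tape_tall: Bystander: brown roll of tape, 84 mm across, 30 mm high, left of the stations.
- tape_flat: Bystander: flat pale roll of tape, 72 mm across, 18 mm high, behind the gap between stations and fuse base.
- spatula: Bystander: spatula 238 mm long with a wooden handle, lying at the front edge before the stations.
- squeegee: Bystander: wooden squeegee 110 x 165 x 31 mm at the front left.
- bolt_a: Bystander: steel bolt 47 mm long lying at the front right.
- bolt_b: Bystander: second such bolt, near the first.
Not all that is in view belongs to the job. Several things have the shape of the fuse_carrier; the one meant has the colours described above.

How it is judged:
On the way, in this order (a step that is already met when the one before it is completed fails the run):
1. the heater's stop key is pressed right down while the blower's is up and the fuse carrier is home (value of joint heater_stop above 0.0045 m and value of joint blower_stop below 0.0012 m and z of carrier_grip in the frame of fuse_base below 0.104 m), for 0.1 s.
2. after that the blower's stop key is pressed right down, the heater's having sprung back, the carrier still home (value of joint blower_stop above 0.0045 m and value of joint heater_stop below 0.0012 m and z of carrier_grip in the frame of fuse_base below 0.104 m), for 0.1 s.
3. both catches are pinched in by the fingers with the carrier still in its base and the stop keys up (value of joint each of catch_left, catch_right above 0.085 rad and value of joint blower_stop below 0.0012 m and contact force between the fingers and fuse_carrier above 2 N and z of carrier_grip in the frame of fuse_base below 0.104 m), for 0.1 s.
At the end, for the whole second after the job is handed in: The fuse carrier is held still by the fingers on its two pinched catches (both beyond 0.085 rad), at least 90 mm above its home height, touching the base nowhere, upright within 15 degrees; both stop keys have sprung back up (z of carrier_grip in the frame of fuse_base above 0.19 m and value of joint each of catch_left, catch_right above 0.085 rad and contact force between the fingers and fuse_carrier above 2 N and contact force between fuse_carrier and fuse_base below 0.1 N and angle between fuse_carrier's own z axis and vertical below 0.26 rad and linear speed of fuse_carrier below 0.05 m/s and value of joint each of heater_stop, blower_stop below 0.0012 m); the arm keeps its last pose, push and grip.
It fails at once if a start key is pressed (beyond 3 mm) (value of joint any of heater_start, blower_start above 0.003 m).
It fails at once if a bystander (tool, tape, bolt, squeegee) is pushed more than 40 mm (distance of any of screwdriver, tape_tall, tape_flat, spatula, squeegee, bolt_a, bolt_b from where it was at the start of the episode above 0.04 m).
It also fails if it takes over 51 s, if anything falls off the work surface, if the arm or the gripper's body presses on something with over 40 N, if the wrist force passes 120 N, or if a joint passes its speed limit or range.

## Working session

There is one attempt and no reset: what is moved stays moved. The work goes in short steps, Python scripts to look and compute and a shell command to move; the robot and the scene stay as the last step left them, time stands still between calls to the robot, and variables do not carry over. Pictures are saved under pics/ and viewed, and the job is handed in when it is done.

```bash
ls; mkdir -p pics
python3 - <<'E'
from station import state, optics, r
import cv2, numpy as np
print(state(), r.tips_ahead)
for n in ("side","top"):
    f=optics.grab_frame(n)
    cv2.imwrite(f"pics/{n}0.png",f["frame"][:,:,::-1])
    np.savez(f"{n}0.npz",**f)
    print(n,f["fov_y"],f["cx"],f["cy"],f["R"],f["t"])
E
```

```text
pics
{'t': 0.0, 'qpos': array([-1.25669819e+00,  3.09044766e-01,  1.63522697e+00, -5.21416557e-06,
        1.19969671e+00, -6.96684631e-02]), 'joint_vel': array([ 0.00101401, -0.00188087,  0.00037649,  0.00019724,  0.00200186,
       -0.00025633]), 'effort': array([-7.65620662e-04, -4.15251267e+01, -2.76661223e+01, -2.58741275e-04,
        1.00793075e-02,  1.19768217e-05]), 'tool_pos': array([ 0.23375212, -0.578774  ,  0.24700302]), 'orientation': array([-3.08161961e+00, -5.98680077e-01,  4.62183602e-04]), 'contact_force': array([ 0.157548  , -1.15787667,  0.60127451]), 'torque': array([-0.00335007, -0.06325515,  0.02200321]), 'grip_width': 1.0001729269827215} 0.017
side 48.26277875270044 283.2358989742745 207.1738011320292 [[-0.99409528 -0.10833166 -0.00623073]
 [-0.06172167  0.6117423  -0.78864555]
 [ 0.08924688 -0.78360424 -0.61481654]] [0.51205404 0.14203491 1.48829917]
top 55.32909651939018 280.6181978816332 211.21367631102757 [[-0.00969651 -0.99994981  0.00252037]
 [-0.99522807  0.00940593 -0.09712167]
 [ 0.09709309 -0.00345008 -0.99526932]] [-0.04400206  0.49907794  1.13842138]
```

View pics/top0.png

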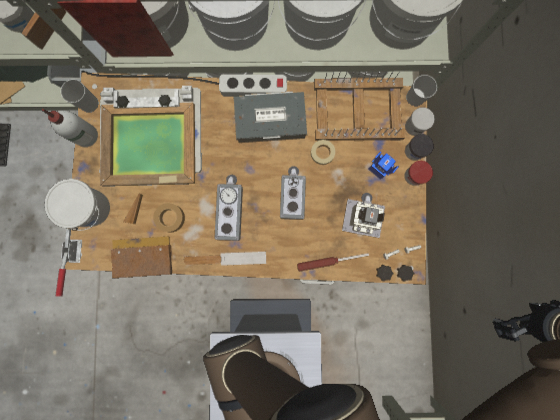

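View pics/side0.png

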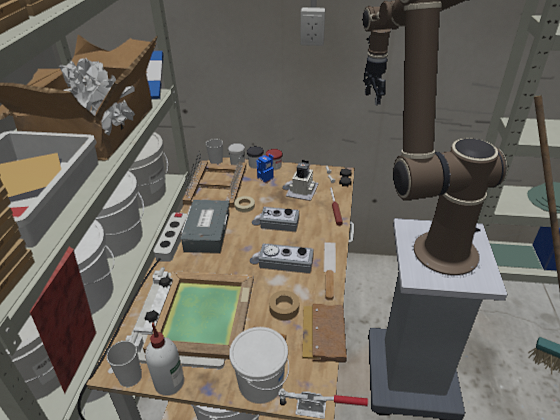

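The top view shows the heater station at about (228,208) with its gauge at (229,195), the blower at (292,197), and the fuse base at (365,215). A blue decoy sits at (384,165). I'll zoom in on these.

Run:
```python
import cv2
a=cv2.imread("pics/top0.png")
cv2.imwrite("pics/z_st.png",cv2.resize(a[165:250,205:315],None,fx=7,fy=7,interpolation=cv2.INTER_CUBIC))
cv2.imwrite("pics/z_fu.png",cv2.resize(a[185:245,330:400],None,fx=9,fy=9,interpolation=cv2.INTER_CUBIC))
s=cv2.imread("pics/side0.png")
cv2.imwrite("pics/z_side.png",cv2.resize(s[150:275,245:355],None,fx=4.8,fy=4.8,interpolation=cv2.INTER_CUBIC))
```

```text
(no output)
```

View pics/z_st.png

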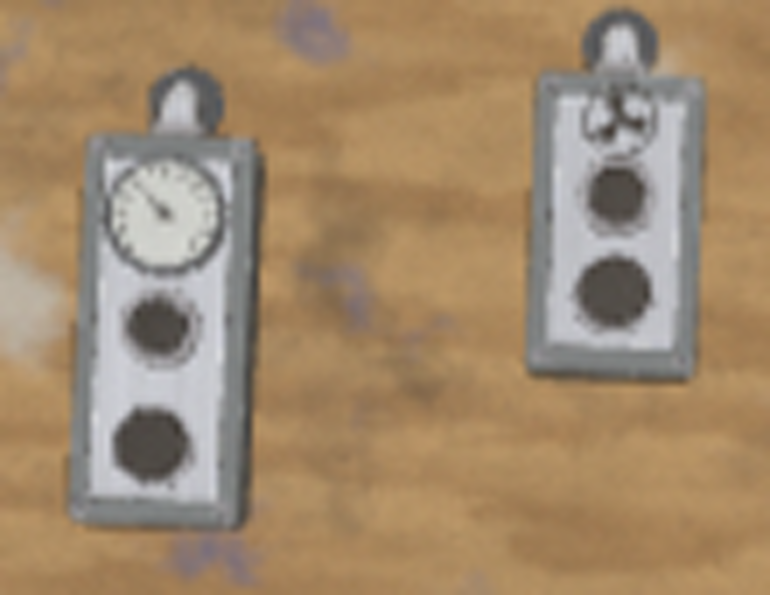

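View pics/z_fu.png

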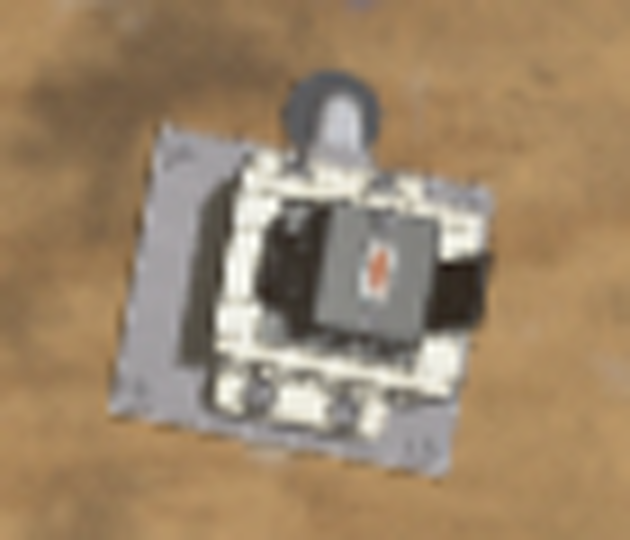

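View pics/z_side.png

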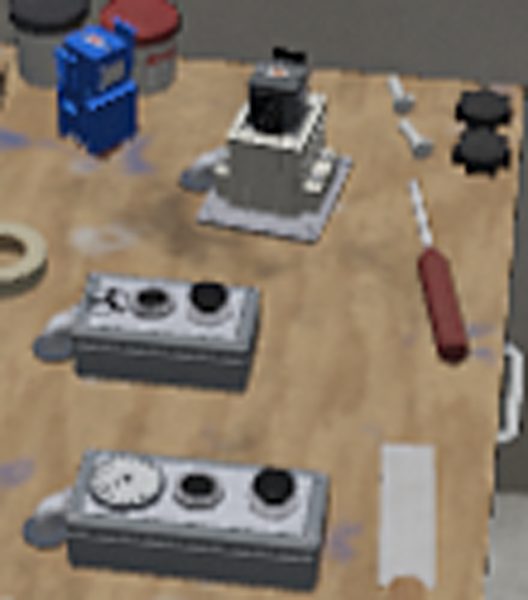

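The zooms show the heater stop at zoom (152,443), the blower stop at (614,291) and the carrier cap at about (377,271). I'll convert these to world positions in both views.

```bash
cat > h.py <<'E'
import numpy as np, cv2
def load(n): return dict(np.load(n+".npz"))
def foc(f): return f["frame"].shape[0]/2/np.tan(np.radians(float(f["fov_y"]))/2)
def ray(f,u,v):
    R=f["R"];C=-R.T@f["t"];k=foc(f)
    d=R.T@np.array([(u-f["cx"])/k,(v-f["cy"])/k,1.]);return C,d
def onz(f,u,v,z):
    C,d=ray(f,u,v);return C+d*(z-C[2])/d[2]
def proj(f,X):
    c=f["R"]@np.asarray(X,float)+f["t"];k=foc(f);return np.array([f["cx"]+k*c[0]/c[2],f["cy"]+k*c[1]/c[2]])
E
python3 - <<'E'
from h import *
np.set_printoptions(precision=4,suppress=True)
f=load("top0");s=load("side0")
Z=lambda zx,zy,k,x0,y0:((zx+.5)/k-.5+x0,(zy+.5)/k-.5+y0)
for nm,zx,zy,z in [("Hstop",152,443,.066),("Hstart",158,325,.056),("gauge",164,214,.055),("Bstop",614,291,.066),("Bstart",618,194,.056)]:
    u,v=Z(zx,zy,7,205,165);print(nm,u,v,onz(f,u,v,z), "depth z", f["depth"][int(round(v)),int(round(u))])
for nm,zx,zy,z in [("Hstop",273,487,.066),("Hstart",199,487,.056),("gauge",127,482,.055),("Bstop",209,296,.066),("Bstart",153,299,.056)]:
    u,v=Z(zx,zy,4.8,245,150);print("side",nm,onz(s,u,v,z))
P=[onz(f,*Z(a,b,9,330,185),.008) for a,b in [(165,127),(490,187),(445,475),(110,410)]]
print("plate",np.mean(P,0),P[1]-P[0],P[2]-P[1],[np.linalg.norm(P[(i+1)%4]-P[i]) for i in range(4)])
C=[onz(f,*Z(a,b,9,330,185),.113) for a,b in [(332,203),(442,213),(424,342),(312,328)]]
print("cap",np.mean(C,0),C[1]-C[0],C[2]-C[1],[np.linalg.norm(C[(i+1)%4]-C[i]) for i in range(4)])
for Q in(P,C):
    for a,b,o in((0,1,90),(3,2,90),(0,3,180),(1,2,180)):
        d=Q[b]-Q[a];print(np.degrees(np.arctan2(d[1],d[0]))+o,end=" ")
    print()
# top surface points from depth near cap
for n,ff in(("top",f),("side",s)):
    vv,uu=np.mgrid[0:420,0:560];D=ff["depth"];k=foc(ff)
    c=np.stack([(uu-ff["cx"])/k*D,(vv-ff["cy"])/k*D,D],-1);X=(c-ff["t"])@ff["R"]
    m=(D>0)&(X[...,0]>.3)&(X[...,0]<.6)&(X[...,1]<-.2)&(X[...,1]>-.45)&(X[...,2]>.08)&(X[...,2]<.14)
    x=X[m];print(n,len(x),x.min(0),x.max(0))
    m2=m&(X[...,2]>.108);print(" top",m2.sum(),np.median(X[m2],0))
    r=cv2.minAreaRect(X[m2][:,:2].astype(np.float32)*1000);print(r)
    for nm,(x,y) in {"H":(.37,.065),"B":(.4,-.12)}.items():
        mm=(D>0)&(abs(X[...,0]-x)<.13)&(abs(X[...,1]-y)<.07)&(X[...,2]>.061)&(X[...,2]<.08)
        print(" ",nm,mm.sum(),(X[mm].min(0)+X[mm].max(0))/2,np.median(X[mm][:,2]))
E
```

```text
Hstop 226.28571428571428 227.85714285714286 [0.4494 0.1032 0.066 ] depth z 1.1121266
Hstart 227.14285714285714 211.0 [0.4976 0.1022 0.056 ] depth z 1.1307728
gauge 228.0 195.14285714285714 [0.5428 0.1001 0.055 ] depth z 1.1311035
Bstop 292.2857142857143 206.14285714285714 [ 0.5085 -0.0815  0.066 ] depth z 1.1224936
Bstart 292.8571428571429 192.28571428571428 [ 0.5492 -0.0839  0.056 ] depth z 1.1352394
side Hstop [0.4477 0.1123 0.066 ]
side Hstart [0.4946 0.1064 0.056 ]
side gauge [0.5404 0.1054 0.055 ]
side Bstop [ 0.5064 -0.0738  0.066 ]
side Bstart [ 0.5461 -0.0791  0.056 ]
plate [ 0.4785 -0.2914  0.008 ] [-0.0208 -0.106   0.    ] [-0.0941  0.0179  0.    ] [np.float64(0.10806868472547182), np.float64(0.0957653574874159), np.float64(0.11070630688292687), np.float64(0.09491161164959591)]
cap [ 0.4783 -0.2919  0.113 ] [-0.0033 -0.0327  0.    ] [-0.0385  0.0066  0.    ] [np.float64(0.03289477049018325), np.float64(0.039052873612439615), np.float64(0.03347579850805743), np.float64(0.03797318465782872)]
-11.104438859740185 -11.557560608286622 347.62737179537754 349.2147825479624 
-5.7713406396854765 -7.701102015959279 349.24143729482125 350.20672876088094 
top 329 [ 0.4553 -0.3594  0.0803] [ 0.5998 -0.2577  0.1201]
 top 236 [ 0.4773 -0.2905  0.1137]
((530.224609375, -303.43157958984375), (66.41173553466797, 147.862548828125), 76.94862365722656)
  H 84 [0.4618 0.1044 0.0658] 0.06677029920909787
  B 80 [ 0.5076 -0.082   0.0673] 0.06672110710924486
side 192 [ 0.453  -0.3568  0.0802] [ 0.5996 -0.2474  0.1185]
 top 81 [ 0.4766 -0.2838  0.1114]
((475.0370178222656, -285.462158203125), (74.33799743652344, 37.47797393798828), 78.2140884399414)
  H 50 [0.4465 0.11   0.0646] 0.06466111115556167
  B 38 [ 0.5059 -0.0756  0.065 ] 0.06430165377137398
```

```bash
cat >> h.py <<'E'
def go(x,y,z,yaw):
    "units to reach tool-down pose with tool x at yaw deg"
    from station import state
    from scipy.spatial.transform import Rotation as Ro
    s=state();R=Ro.from_rotvec(s["orientation"])
    sh=R.inv().apply(np.array([x,y,z])-s["tool_pos"])/.025
    T=Ro.from_euler("z",yaw,degrees=True)*Ro.from_euler("x",180,degrees=True)
    tr=np.degrees((R.inv()*T).as_rotvec())/6
    print("t",s["t"],"pos",s["tool_pos"].round(4),"F",s["contact_force"].round(2),"g",round(s["grip_width"],3))
    print("rows",sh.round(3),tr.round(3))
E
python3 -c "
from h import *
go(.449,.105,.247,-10.9)"
```

```text
t 0.1 pos [ 0.2338 -0.5788  0.2471] F [-0.41 -1.09 -0.5 ] g 1.0
rows [ 18.225 -22.14    0.055] [-2.000e-02  4.000e-03  5.482e+00]
```

```bash
python3 -m jog '[[[18.225,-22.14,0,0,0,5.48,0],[18.225,-22.14,0,0,0,5.48,0],[18.225,-22.14,0,0,0,5.48,0],[18.225,-22.14,0,0,0,5.48,0],[18.225,-22.14,0,0,0,5.48,0],[18.225,-22.14,0,0,0,5.48,0],[18.225,-22.14,0,0,0,5.48,0],[18.225,-22.14,0,0,0,5.48,0],[18.225,-22.14,0,0,0,5.48,0],[18.225,-22.14,0,0,0,5.48,0],[18.225,-22.14,0,0,0,5.48,0],[18.225,-22.14,0,0,0,5.48,0],[18.225,-22.14,0,0,0,5.48,0],[18.225,-22.14,0,0,0,5.48,0],[18.225,-22.14,0,0,0,5.48,0],[18.225,-22.14,0,0,0,5.48,0],[18.225,-22.14,0,0,0,5.48,0],[18.225,-22.14,0,0,0,5.48,0],[18.225,-22.14,0,0,0,5.48,0],[18.225,-22.14,0,0,0,5.48,0]]]'
python3 -c "
from h import *
go(.449,.105,.12,-10.9)"
```

```text
t: 1.77
tool_pos: [0.4484, 0.105, 0.2478]
orientation: [-3.127, 0.295, 0.004]
contact_force: [-0.5, 0.2, -0.5]
grip_width: 0.001
t 1.7667 pos [0.4484 0.105  0.2478] F [-0.47  0.21 -0.45] g 0.001
rows [ 3.700e-02 -3.000e-03  5.112e+00] [-0.005  0.024  0.021]
```

```bash
python3 -m jog '[[[0,0,1.5,0,0,0,0],[0,0,3,0,0,0,0],[0,0,4.5,0,0,0,0],[0.03,0,5.5,0,0,0,0],[0.03,0,6,0,0,0,0],[0.03,0,6,0,0,0,0],[0.03,0,6,0,0,0,0]]]'
python3 - <<'E'
from h import *
from station import optics
go(.449,.105,.077,-10.9)
for n,(a,b,c,d) in {"top":(150,260,190,300),"side":(200,290,220,340)}.items():
    f=optics.grab_frame(n);im=f["frame"][:,:,::-1];np.savez(n+"1.npz",**f)
    cv2.imwrite(f"pics/{n}1.png",cv2.resize(im[a:b,c:d],None,fx=5,fy=5,interpolation=cv2.INTER_CUBIC))
E
```

```text
t: 2.35
tool_pos: [0.4477, 0.1033, 0.0972]
orientation: [3.127, -0.298, -0.008]
contact_force: [0.7, 0.1, 0.7]
grip_width: 0.001
t 2.35 pos [0.4477 0.1033 0.0972] F [0.7  0.09 0.66] g 0.001
rows [ 0.04  -0.077  0.808] [ 0.007  0.046 -0.001]
```

View pics/side1.png

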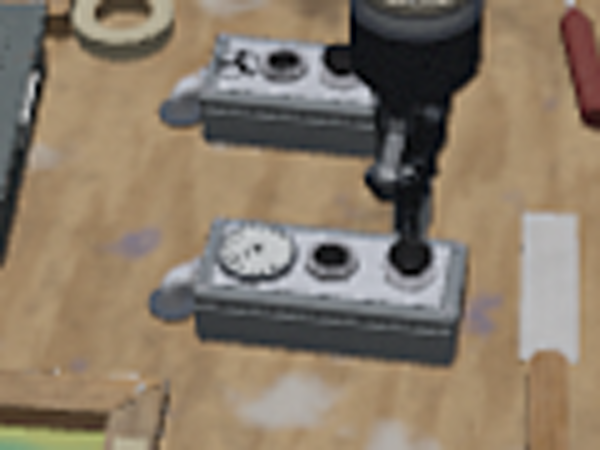

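View pics/top1.png

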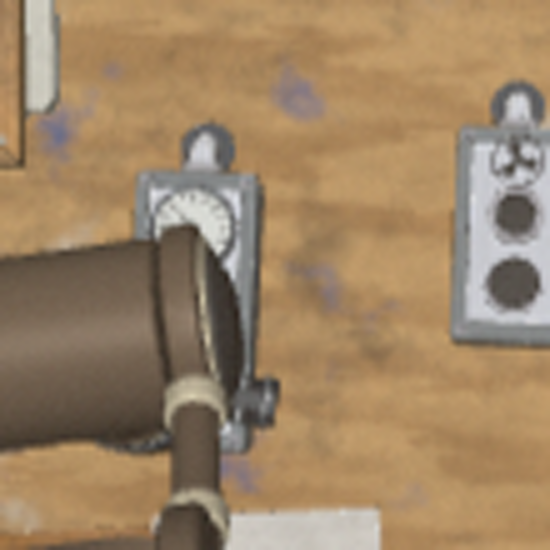

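The side view shows the closed fingertips right over the heater stop key, at zoom (411,250). Next I press.

```bash
python3 -m jog '[[[0.04,-0.05,0.3,0,0,0,0],[0.04,-0.05,0.6,0,0,0,0],[0.04,-0.05,0.7,0,0,0,0],[0.04,-0.05,0.8,0,0,0,0],[0.04,-0.05,0.8,0,0,0,0],[0.04,-0.05,0.8,0,0,0,0]]]'
```

```text
t: 2.95
tool_pos: [0.4516, 0.1052, 0.0794]
orientation: [-3.127, 0.297, -0.001]
contact_force: [-0.5, -1.9, 3.0]
grip_width: -0.001
```

```bash
python3 -m jog '[[[0,0,0.1,0,0,0,0],[0,0,0.15,0,0,0,0],[0,0,0.15,0,0,0,0],[0,0,0.15,0,0,0,0]]]'
```

```text
t: 3.28
tool_pos: [0.4518, 0.1052, 0.0769]
orientation: [-3.127, 0.296, -0.0]
contact_force: [-2.6, -2.2, 11.9]
grip_width: 0.003
```

Force is 12 N, so the key has bottomed. I'll hold briefly, then lift.

```bash
python3 -m jog '[[[0,0,0,0,0,0,0],[0,0,0.03,0,0,0,0],[0,0,0.03,0,0,0,0]]]'; python3 -m jog '[[[0,0,-0.5,0,0,0,0],[0,0,-1.2,0,0,0,0],[0,0,-2.2,0,0,0,0],[0,0,-2.2,0,0,0,0],[0,0,-2.2,0,0,0,0]]]'
python3 - <<'E'
from h import *
from station import optics
go(.5085,-.0805,.135,-10.9)
f=optics.grab_frame("side");im=f["frame"][:,:,::-1]
cv2.imwrite("pics/side2.png",cv2.resize(im[200:290,220:340],None,fx=5,fy=5,interpolation=cv2.INTER_CUBIC))
E
```

```text
t: 3.53
tool_pos: [0.4518, 0.1052, 0.077]
orientation: [-3.127, 0.296, 0.0]
contact_force: [-1.7, -2.0, 9.5]
grip_width: -0.0
t: 3.95
tool_pos: [0.4527, 0.1056, 0.1329]
orientation: [-3.126, 0.296, -0.004]
contact_force: [0.1, -0.1, 0.4]
grip_width: -0.003
t 3.95 pos [0.4527 0.1056 0.1329] F [ 0.06 -0.13  0.35] g -0.003
rows [ 3.588  6.892 -0.088] [-0.014 -0.022  0.017]
```

View pics/side2.png

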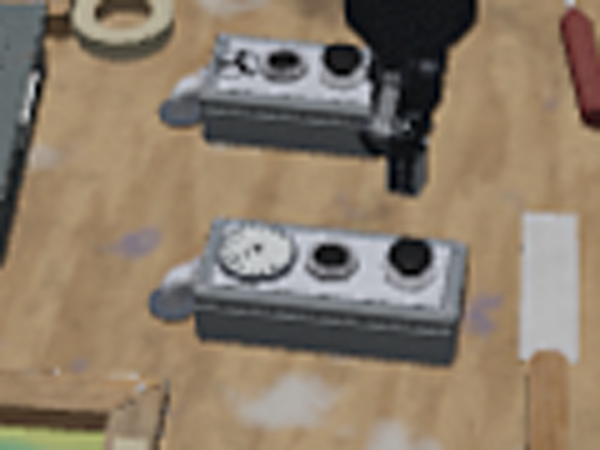

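The heater key is back up at zoom (411,257). Moving to the blower: I'll go across at 0.133, then down to about 14 mm above the key.

```bash
python3 -m jog '[[[0.6,1.15,0,0,0,0,0],[1.2,2.3,0,0,0,0,0],[1.8,3.45,0,0,0,0,0],[2.4,4.6,0,0,0,0,0],[3.0,5.75,0,0,0,0,0],[3.55,6.89,0,0,0,0,0],[3.55,6.89,0,0,0,0,0],[3.55,6.89,0.8,0,0,0,0],[3.55,6.89,1.4,0,0,0,0],[3.55,6.89,1.4,0,0,0,0],[3.55,6.89,1.4,0,0,0,0]]]'
python3 - <<'E'
from h import *
from station import optics
go(.5085,-.0805,.077,-10.9)
f=optics.grab_frame("side");im=f["frame"][:,:,::-1]
cv2.imwrite("pics/side3.png",cv2.resize(im[180:290,220:340],None,fx=5,fy=5,interpolation=cv2.INTER_CUBIC))
E
```

```text
t: 4.92
tool_pos: [0.5041, -0.0795, 0.0945]
orientation: [-3.126, 0.295, 0.009]
contact_force: [0.6, 0.5, 1.3]
grip_width: 0.0
t 4.9167 pos [ 0.5041 -0.0795  0.0945] F [0.55 0.52 1.25] g 0.0
rows [0.184 0.006 0.698] [-0.01   0.056  0.017]
```

View pics/side3.png

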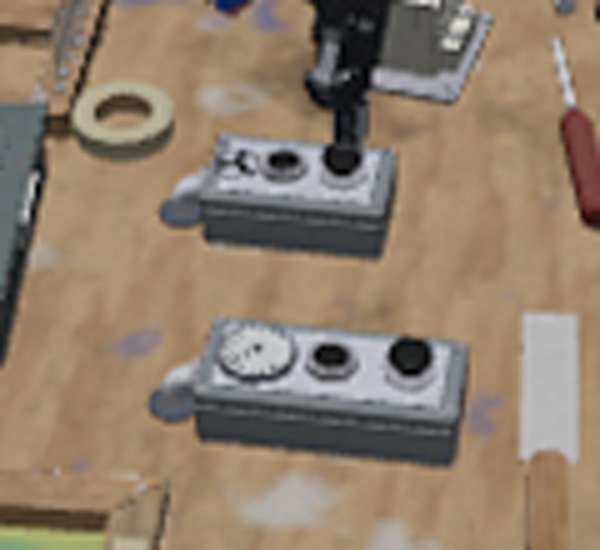

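The fingertips are over the blower stop key at zoom (345,150). Pressing.

```bash
python3 -m jog '[[[0.1,0,0.25,0,0,0,0],[0.1,0,0.45,0,0,0,0],[0.1,0,0.6,0,0,0,0],[0.1,0,0.7,0,0,0,0],[0.1,0,0.75,0,0,0,0],[0.1,0,0.75,0,0,0,0]]]'
```

```text
t: 5.47
tool_pos: [0.5085, -0.0801, 0.0774]
orientation: [-3.126, 0.295, 0.002]
contact_force: [0.0, 1.3, 4.6]
grip_width: 0.005
```

```bash
python3 -m jog '[[[0,0,0.07,0,0,0,0],[0,0,0.12,0,0,0,0],[0,0,0.12,0,0,0,0],[0,0,0.12,0,0,0,0]]]'
```

```text
t: 5.8
tool_pos: [0.5086, -0.0801, 0.0768]
orientation: [-3.126, 0.295, 0.004]
contact_force: [-5.6, 1.9, 17.1]
grip_width: 0.003
```

```bash
python3 -m jog '[[[0,0,0,0,0,0,0],[0,0,0,0,0,0,0],[0,0,-1,0,0,0,0],[0,0,-2.5,0,0,0,0],[0,0,-4,0,0,0,0.5],[0,0,-5,0,0,0,1],[0,0,-5,0,0,0,1],[0,0,-5,0,0,0,1]]]'
python3 - <<'E'
from h import *
from station import optics
go(.478,-.290,.20,-10.9)
f=optics.grab_frame("side");im=f["frame"][:,:,::-1]
cv2.imwrite("pics/side4.png",cv2.resize(im[150:290,220:360],None,fx=4,fy=4,interpolation=cv2.INTER_CUBIC))
E
```

```text
t: 6.47
tool_pos: [0.5099, -0.0808, 0.2034]
orientation: [-3.127, 0.295, -0.002]
contact_force: [-0.1, -0.3, -0.9]
grip_width: 0.565
t 6.4667 pos [ 0.5099 -0.0808  0.2034] F [-0.12 -0.33 -0.86] g 0.565
rows [0.31  8.461 0.132] [-0.006 -0.011  0.02 ]
```

View pics/side4.png

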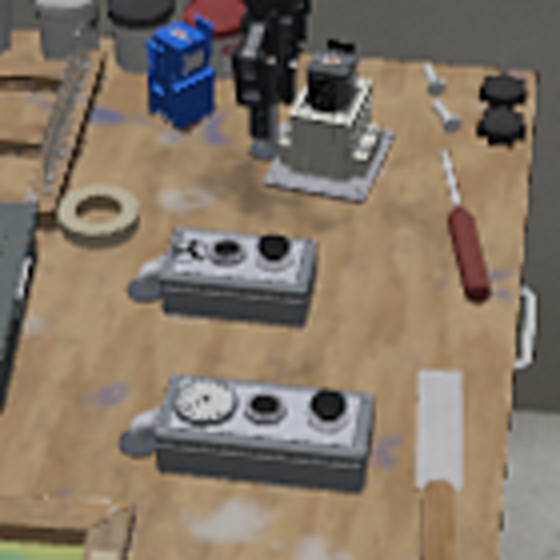

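Both keys are up. Moving above the carrier.

```bash
python3 -m jog '[[[0.1,1.4,0,0,0,0,1],[0.1,2.8,0,0,0,0,1],[0.2,4.2,0,0,0,0,1],[0.2,5.6,0,0,0,0,1],[0.3,7,0,0,0,0,1],[0.31,8.46,0,0,0,0,1],[0.31,8.46,0,0,0,0,1],[0.31,8.46,0.5,0,0,0,1],[0.31,8.46,1,0,0,0,1],[0.31,8.46,1.2,0,0,0,1],[0.31,8.46,1.2,0,0,0,1]]]'
python3 - <<'E'
from h import *
from station import optics
go(.478,-.290,.099,-10.9)
for n,(a,b,c,d) in {"top":(170,260,320,430),"side":(110,210,250,350)}.items():
    f=optics.grab_frame(n);im=f["frame"][:,:,::-1];np.savez(n+"5.npz",**f)
    cv2.imwrite(f"pics/{n}5.png",cv2.resize(im[a:b,c:d],None,fx=6,fy=6,interpolation=cv2.INTER_CUBIC))
E
```

```text
t: 7.43
tool_pos: [0.4743, -0.2866, 0.1674]
orientation: [-3.123, 0.292, 0.015]
contact_force: [-0.5, 0.4, 1.0]
grip_width: 1.001
t 7.4333 pos [ 0.4743 -0.2866  0.1674] F [-0.52  0.42  0.99] g 1.001
rows [0.196 0.119 2.733] [-0.042  0.094  0.035]
```

View pics/top5.png

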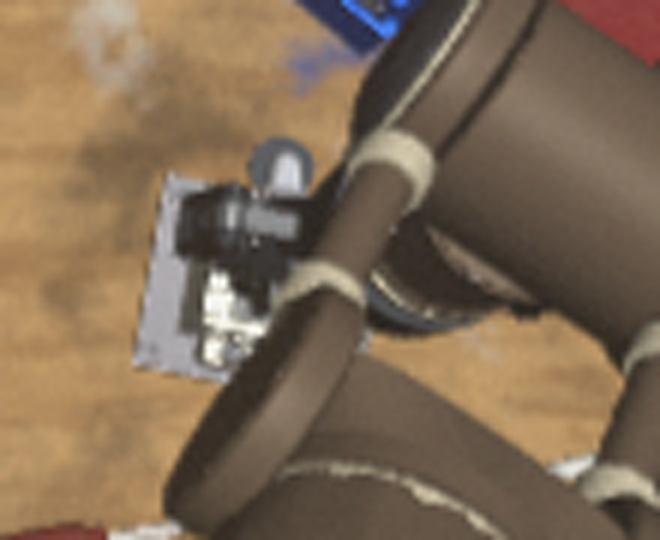

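View pics/side5.png

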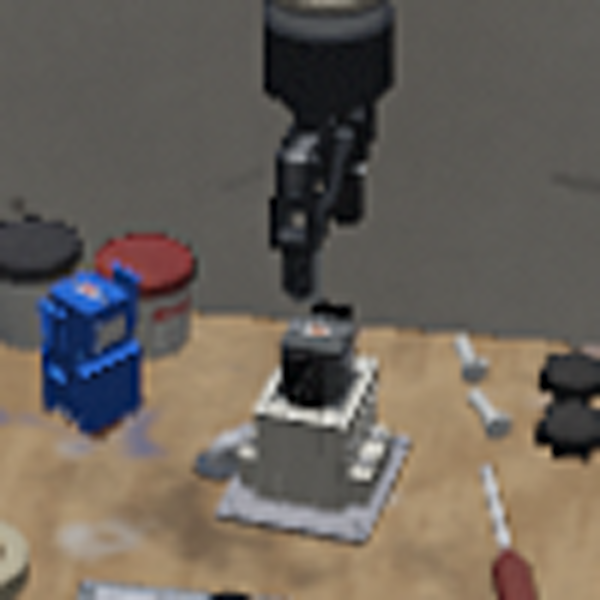

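The open fingers hang above the carrier: the left finger is at zoom (300,280) and the cap at (320,335) in the side view. I'll correct the few mm of lag and lower in steps.

```bash
python3 -m jog '[[[0.2,0.12,0.3,0,0.05,0,1],[0.2,0.12,0.8,0,0.05,0,1],[0.2,0.12,0.9,0,0.05,0,1],[0.2,0.12,0.9,0,0.05,0,1],[0.2,0.12,0.9,0,0.05,0,1]]]'
python3 - <<'E'
from h import *
from station import optics
go(.478,-.290,.099,-10.9)
for n,(a,b,c,d) in {"side":(120,210,260,350)}.items():
    f=optics.grab_frame(n);im=f["frame"][:,:,::-1];np.savez(n+"6.npz",**f)
    cv2.imwrite(f"pics/{n}6.png",cv2.resize(im[a:b,c:d],None,fx=6,fy=6,interpolation=cv2.INTER_CUBIC))
E
```

```text
t: 7.95
tool_pos: [0.48, -0.2914, 0.1469]
orientation: [-3.125, 0.292, 0.001]
contact_force: [0.0, -0.2, 0.7]
grip_width: 1.002
t 7.95 pos [ 0.48   -0.2914  0.1469] F [ 0.02 -0.18  0.69] g 1.002
rows [-0.088 -0.035  1.918] [-0.025  0.01   0.038]
```

View pics/side6.png

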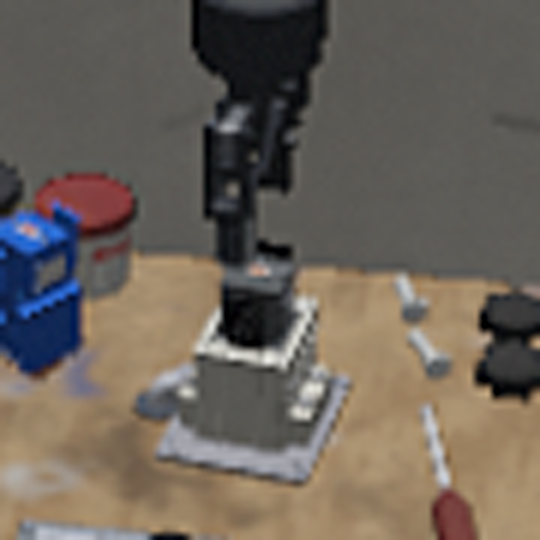

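Fingers straddle the cap with the left finger at zoom (235,240). I'll lower to grip height gradually.

```bash
python3 -m jog '[[[-0.14,-0.03,0.4,0,0,0,1],[-0.14,-0.03,0.8,0,0,0,1],[-0.14,-0.03,1.0,0,0,0,1],[-0.14,-0.03,1.0,0,0,0,1]]]'; python3 -c "
from h import *
go(.4765,-.290,.099,-10.9)"
```

```text
t: 8.33
tool_pos: [0.4755, -0.2892, 0.1202]
orientation: [-3.124, 0.292, 0.005]
contact_force: [-0.3, 0.6, 0.7]
grip_width: 0.999
t 8.3333 pos [ 0.4755 -0.2892  0.1202] F [-0.3   0.6   0.73] g 0.999
rows [0.049 0.026 0.849] [-0.038  0.037  0.035]
```

```bash
python3 -m jog '[[[0.03,0.02,0.3,0,0,0,1],[0.03,0.02,0.6,0,0,0,1],[0.03,0.02,0.83,0,0,0,1],[0.03,0.02,0.83,0,0,0,1],[0.03,0.02,0.83,0,0,0,1]]]'
python3 - <<'E'
from h import *
from station import optics
go(.4765,-.290,.099,-10.9)
for n,(a,b,c,d) in {"side":(120,210,260,350)}.items():
    f=optics.grab_frame(n);im=f["frame"][:,:,::-1];np.savez(n+"7.npz",**f)
    cv2.imwrite(f"pics/{n}7.png",cv2.resize(im[a:b,c:d],None,fx=6,fy=6,interpolation=cv2.INTER_CUBIC))
E
```

```text
t: 8.75
tool_pos: [0.4757, -0.2895, 0.0988]
orientation: [-3.123, 0.292, 0.007]
contact_force: [0.1, 0.3, 0.6]
grip_width: 1.002
t 8.75 pos [ 0.4757 -0.2895  0.0988] F [0.06 0.3  0.64] g 1.002
rows [ 0.034  0.014 -0.009] [-0.043  0.048  0.035]
```

View pics/side7.png

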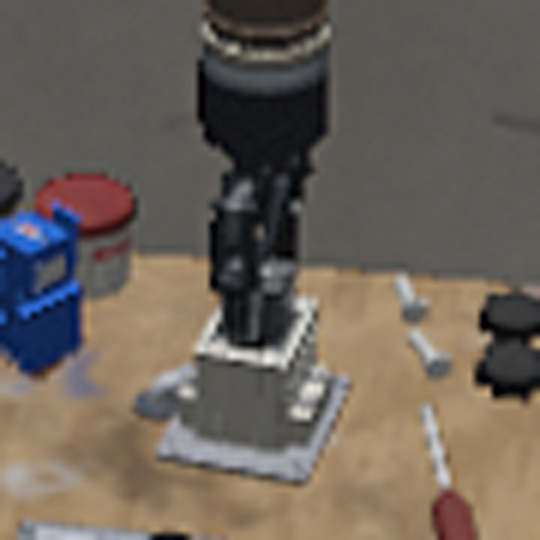

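The fingers are down beside the pads (zoom (240,310)) with no contact force. Closing gradually.

```bash
python3 -m jog '[[[0,0,0,0,0,0,0.8],[0,0,0,0,0,0,0.7],[0,0,0,0,0,0,0.6],[0,0,0,0,0,0,0.5],[0,0,0,0,0,0,0],[0,0,0,0,0,0,0],[0,0,0,0,0,0,0],[0,0,0,0,0,0,0],[0,0,0,0,0,0,0],[0,0,0,0,0,0,0],[0,0,0,0,0,0,0],[0,0,0,0,0,0,0]]]'; python3 -c "
from h import *
go(.4765,-.290,.199,-10.9)"
```

```text
t: 9.8
tool_pos: [0.4773, -0.2909, 0.1018]
orientation: [-3.126, 0.292, 0.002]
contact_force: [-2.1, 0.3, 9.8]
grip_width: 0.463
t 9.8 pos [ 0.4773 -0.2909  0.1018] F [-2.14  0.26  9.81] g 0.463
rows [-0.043 -0.039 -3.889] [-0.021  0.012  0.038]
```

Run:
```python
from h import *
from station import optics
for n,(a,b,c,d) in {"side":(120,210,260,350),"top":(170,260,320,430)}.items():
    f=optics.grab_frame(n);im=f["frame"][:,:,::-1]
    cv2.imwrite(f"pics/{n}8.png",cv2.resize(im[a:b,c:d],None,fx=6,fy=6,interpolation=cv2.INTER_CUBIC))
```

```text
(no output)
```

View pics/side8.png

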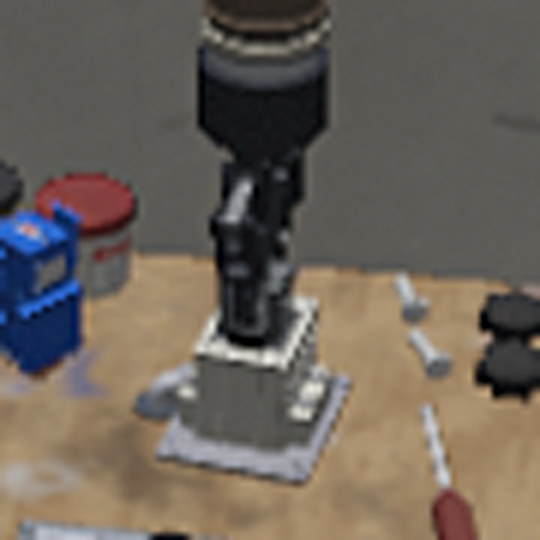

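The fingers are shut on the pads and the carrier is still home. I'll relieve the push, then raise slowly while watching the force.

```bash
python3 -m jog '[[[0,0,0,0,0,0,0],[0,0,0,0,0,0,0],[0,0,-0.1,0,0,0,0],[0,0,-0.2,0,0,0,0],[0,0,-0.2,0,0,0,0]]]'
```

```text
t: 10.32
tool_pos: [0.4772, -0.2908, 0.1067]
orientation: [-3.125, 0.292, 0.002]
contact_force: [-0.3, -0.2, -3.8]
grip_width: 0.469
```

```bash
python3 -m jog '[[[0,0,-0.2,0,0,0,0],[0,0,-0.4,0,0,0,0],[0,0,-0.6,0,0,0,0],[0,0,-0.6,0,0,0,0]]]'
python3 - <<'E'
from h import *
from station import optics
go(.4772,-.2908,.225,-10.9)
for n,(a,b,c,d) in {"side":(120,210,260,350)}.items():
    f=optics.grab_frame(n);im=f["frame"][:,:,::-1]
    cv2.imwrite(f"pics/{n}9.png",cv2.resize(im[a:b,c:d],None,fx=6,fy=6,interpolation=cv2.INTER_CUBIC))
E
```

```text
t: 10.65
tool_pos: [0.4776, -0.2911, 0.123]
orientation: [-3.126, 0.292, 0.001]
contact_force: [-0.0, 0.7, -3.2]
grip_width: 0.465
t 10.65 pos [ 0.4776 -0.2911  0.123 ] F [-0.02  0.75 -3.17] g 0.465
rows [-0.022 -0.017 -4.078] [-0.019  0.005  0.038]
```

View pics/side9.png

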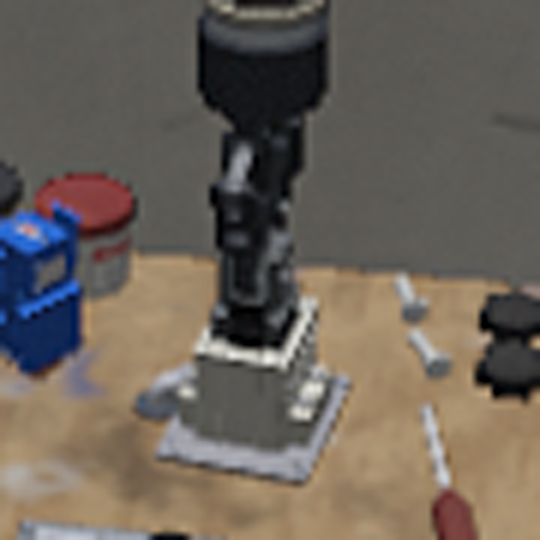

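The carrier is coming up with the fingers, carrying a steady 3 N (its weight). Continuing straight up.

```bash
python3 -m jog '[[[0,0,-0.3,0,0,0,0],[0,0,-0.7,0,0,0,0],[0,0,-1.1,0,0,0,0],[0,0,-1.5,0,0,0,0],[0,0,-1.9,0,0,0,0],[0,0,-2.3,0,0,0,0],[0,0,-2.7,0,0,0,0],[0,0,-3.1,0,0,0,0],[0,0,-3.5,0,0,0,0],[0,0,-3.9,0,0,0,0],[0,0,-4.3,0,0,0,0],[0,0,-4.7,0,0,0,0],[0,0,-5,0,0,0,0],[0,0,-5,0,0,0,0],[0,0,-5,0,0,0,0],[0,0,-5,0,0,0,0]]]'
python3 - <<'E'
from h import *
from station import optics,state
go(.4772,-.2908,.25,-10.9)
print(abs(state()["joint_vel"]).max())
f=optics.grab_frame("side");im=f["frame"][:,:,::-1];np.savez("sideA.npz",**f)
cv2.imwrite("pics/sideA.png",cv2.resize(im[70:280,220:370],None,fx=2.8,fy=2.8,interpolation=cv2.INTER_CUBIC))
cv2.imwrite("pics/sideB.png",cv2.resize(im[100:200,260:350],None,fx=6,fy=6,interpolation=cv2.INTER_CUBIC))
f=optics.grab_frame("top");cv2.imwrite("pics/topA.png",f["frame"][:,:,::-1])
E
```

```text
t: 12.03
tool_pos: [0.4772, -0.2911, 0.247]
orientation: [-3.125, 0.292, 0.002]
contact_force: [-0.1, 0.1, -3.4]
grip_width: 0.463
t 12.0333 pos [ 0.4772 -0.2911  0.247 ] F [-0.08  0.13 -3.39] g 0.463
rows [-0.003 -0.011 -0.118] [-0.023  0.015  0.038]
0.008637846884016061
```

View pics/sideA.png

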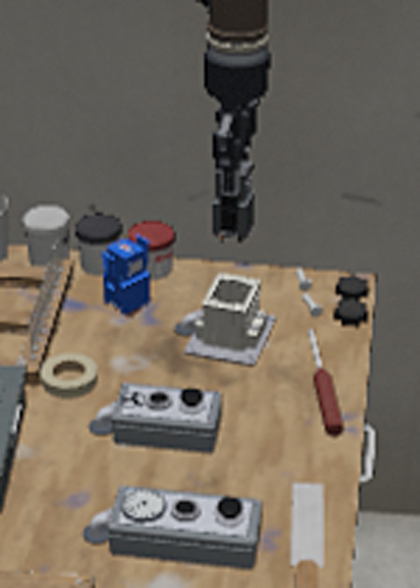

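View pics/sideB.png

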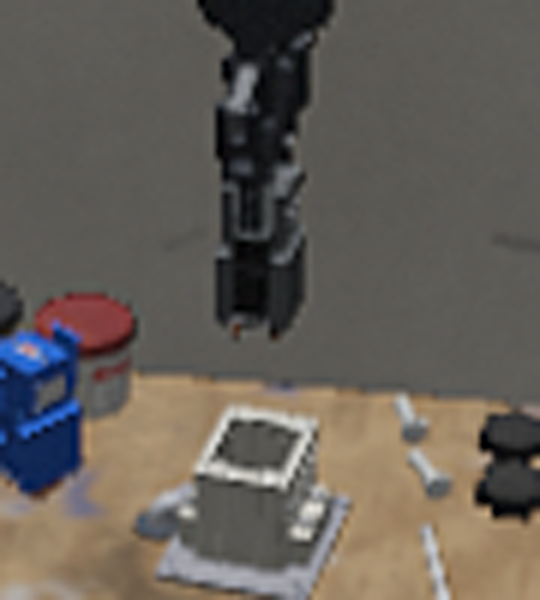

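View pics/topA.png

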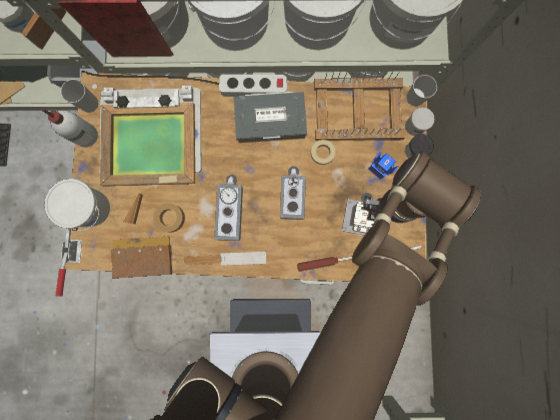

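The carrier hangs upright from the fingers, clear of the empty socket, about 145 mm above home. Both stop keys are up and the bystanders are where they were. Handing in.

```bash
python3 -c "
from station import r,state
print(r.finish_job()); s=state(); print(s['t'],s['tool_pos'],s['contact_force'],s['grip_width'])"
```

```text
the job is handed in; nothing more can be done
None
the job is handed in; nothing more can be done
```

The dryer is isolated and the job is handed in at about 12.1 s of the 51 s allowed; no verdict was reported.

**Stop keys:** I pressed the heater's stop key right down (12 N at the bottom) and let it spring back. Only then did I press the blower's stop key right down (17 N) and release it. The side view taken after each press, and the last pictures, show both keys up again. I never put the fingers on the start keys.

**Fuse carrier:** I pinched both catches and drew the carrier straight up. At hand-in it was held about 145 mm above its seat, upright in the picture and clear of the empty socket. The wrist carried a steady 3.4 N, which fits the carrier's weight, and the arm was still. The last pictures show no bystander out of place.

**What I could not confirm or did not match:**
- **Catch angles:** I could not read them directly. That both catches were fully in is inferred from the carrier coming out with no pull beyond its own weight.
- **Gripper opening:** it settled at 0.46, which is about 39 mm if the scale is linear, against the 45 mm expected.
- **Upward push while pinching:** the arm felt about 10 N as the fingers closed and rose 3 mm. Easing the pose relieved it before the lift.
- **Camera disagreement:** the two views differed by 5–9 mm in y on the keys and the carrier. I relied mainly on the top view, and both presses and the grip landed.

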